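# Set a chair rail to the flip stop for its saw cut

## Task

Get the walnut rail ready to be sawn to length on the sawing board: swing the flip stop down in front of the fence, and push the rail over the board until its long edge lies flat against the fence and its left end is butted up to the stop. Push with the fingertips only: do not take the rail or the stop between the fingers, and do not lift the rail off the board. Leave the other tools where they lie, and finish with the hand clear.

Things in the scene. Friction and masses are not known exactly. Their poses are not given: they have to be found in the camera images.
- sawing_board: Sawing board fixed to the bench: plywood 18 mm thick, x -120 to +150 mm, y -300 to +300 mm. Origin on the bench plane; x points away from the robot to the fence, y left along the fence, z up. Beech fence 560 mm long, 27 thick, its front face at x = +75 mm, its top 56 mm above the bench; saw kerf at y = -50 mm. Steel holdfasts behind it at y = -270 and +270 mm, 96 mm above the bench
- fence_face (a point): Foot of the fence's front face, at the middle of its length, on top of the plywood; axes as the sawing board's
- flip_stop: Aluminium flip stop clamped on the fence's left half; axes as the board's. Origin on the bench plane below the fence's front face, middle of the stop. Saddle 50 mm wide on the fence, top 69 mm above the bench; clamp knob behind, back to x = +56 mm. Two lugs, 33 mm over all, up to 80 mm above the bench, reach forward to x = -27 mm and carry the arm's pivot at x = -18 mm, 72 mm above the bench
- stop_arm (a joint): Angle (rad) of the stop's arm, a bar 22 mm deep, 14 mm wide (y), free end 50 mm from the pivot, which lies along the fence. 0: hangs straight down before the fence, 4 mm above the plywood (limit); it swings out towards the robot and up: 1.57 level, 3.14 upright, 3.45 leaning back (limit). Starts leaning back; nudged towards the robot past upright (under 1 N) it falls by itself to 0 in about 1 s
- stop_tip (a point): Middle of the free end of the stop's arm; turns with the arm. Its z runs along the arm from the free end to the pivot. Leaning back at the start it is about 120 mm above the bench
- stop_face (a point): Middle of the face that the rail's end must meet: the right side (-y) of the arm when it hangs down, 7 mm right of the stop's middle, 22 mm in front of the fence face, 11 mm above the plywood; fixed to the saddle, axes as the sawing board's
- rail: Walnut chair rail, a plain bar 240 mm long (y), 44 mm wide (x), 22 mm high (z), about 0.15 kg, lying loose on the plywood in front of the fence, to the right of the stop. Origin at the middle of its underside; x towards the fence, y along the rail to the left
- rail_left_end (a point): Centre of the rail's left end face (the end to butt against the stop), at half its height
- rail_back_left (a point): Left end of the rail's long face towards the fence, at half its height
- rail_back_right (a point): Right end of the rail's long face towards the fence, at half its height
- try_square: Bystander: try square lying on the plywood to the left, in front of the stop. Origin at the middle of the underside of its wooden stock, 90 (x) by 16 (y) by 16 mm high; a steel blade 26 mm wide reaches to y = +107 mm from the stock's far end. 16 mm high
- tape_measure: Bystander: tape measure standing on the bench, left of and nearer to the robot than the sawing board, 62 by 34 by 60 mm high. Origin at the middle of its underside
- mallet: Bystander: wooden mallet lying on the bench to the right, head 75 (x) by 115 (y) by 60 mm high, handle reaching to x = -270 mm. Origin under the middle of its head
- glue_bottle: Bystander: yellow glue bottle standing on the bench, right of and nearer to the robot than the sawing board, 56 mm across, 170 mm tall. Origin at the middle of its underside
Not all that is in view belongs to the job. Leave any green or turquoise look-alike of the rail alone.

How it is judged:
At the end, for the whole second after the job is handed in: The stop's arm hangs down (within 0.08 rad); both ends of the rail's back face are within 2 mm of the fence face and its left end is within 2 mm of the stop; the rail lies flat on the plywood and is at rest (value of joint stop_arm below 0.08 rad and x of each of rail_back_left, rail_back_right in the frame of fence_face above -0.002 m and y of rail_left_end in the frame of stop_face between -0.002 and 0.002 m and z of rail in the frame of sawing_board between 0.015 and 0.021 m and angle between rail's own z axis and vertical below 0.03 rad and linear speed of rail below 0.01 m/s); the robot touches nothing.
It fails at once if the rail is lifted off the board (more than 8 mm) or tipped up (z of rail in the frame of sawing_board above 0.026 m or angle between rail's own z axis and vertical above 0.15 rad).
It fails at once if the rail is taken between the fingers (contact force between the fingers and rail above 2 N and x of the grasp point in the frame of rail between -0.008 and 0.008 m and y of the grasp point in the frame of rail between -0.13 and 0.13 m and z of the grasp point in the frame of rail below 0.034 m).
It fails at once if the stop's arm is taken between the fingers (contact force between the fingers and flip_stop above 2 N and x of the grasp point in the frame of stop_tip between -0.008 and 0.008 m and y of the grasp point in the frame of stop_tip between -0.007 and 0.007 m and z of the grasp point in the frame of stop_tip between -0.012 and 0.06 m).
It fails at once if the try square, tape measure, mallet or glue bottle is pushed away (more than 20 mm) or knocked over (distance of any of try_square, tape_measure, mallet, glue_bottle from where it was at the start of the episode above 0.02 m or angle between any of try_square, tape_measure, mallet, glue_bottle's own z axis and vertical above 0.3 rad).
It also fails if it takes over 72 s, if anything falls off the work surface, if the arm or the gripper's body presses on something with over 40 N, if the wrist force passes 120 N, or if a joint passes its speed limit or range.

## Robot

A 6-joint arm with a two-finger parallel gripper is mounted at the origin on the work surface. World frame = base frame: x ahead of the robot, y to its left, z up, the work surface at z = 0. Lengths are in m, angles in rad, forces in N, time in s.
With the tool pointing down it reaches from about 0.425 to 0.925 m from the base axis. Payload 12.5 kg.
Tool frame: the origin (TCP) lies at the very end of the fingers, on their centre line; the grasp point (between the pads) lies 19 mm behind it; z points along the fingers, y is the line along which they close (so a half turn about z gives the same grasp; the last joint's range is limited). The gripper opens to 85 mm and grips with 20 to 120 N. Pads are 22 mm wide; open, the fingers measure 114 mm over their backs; the gripper's body (76 mm by 85 mm) begins 54 mm behind the grasp point. The pads swing forward as they close: fully open they stand 13 mm farther back than shut.
Start: joints at [-1.241, 0.491, 1.559, -0, 1.092, -0.106], TCP at [0.264, -0.567, 0.231] pointing down, gripper open.
Joint ranges: [-3.1, 3.1], [-0.84, 2.19], [0.05, 2.79], [-1.13, 4.28], [0.06, 2.93], [-2.69, 2.69]. Speed limits (rad/s): [2.22, 2.22, 2.79, 3.14, 3.14, 3.14].

## Interface

Orientations are given as a unit quaternion [w, x, y, z].
In Python, from station import ctrl gives the robot as it stands.
- The arm moves only by the shell command python3 -m pendant 'ROWS' [FORCE]. ROWS is JSON, one flat list of numbers, 7 for each row, row after row: the opening, from 0 (shut) to 1 (fully open), then the shift along the tool's x, y, z in cm, then the turn, a rotation vector about the tool's x, y, z in degrees. In form: [claw, dx, dy, dz, ax, ay, az, claw, dx, dy, dz, ax, ay, az, ...]. A call has 1 to 12 rows; each row shifts and turns the commanded pose from where the row before left it, along the tool's axes as they then stand; what a row does not reach is not made up. A row lasts 1/10 s, in which the tool goes at most 50 mm and 8.59 degrees, less where a joint would pass 70% of its speed; a pose out of reach is approached as far as the arm can. A call is refused whole if a number of a shift passes 5 or a number of a turn 8.59, either way. A call with a gripper value outside its range is refused whole. The fingers move at their own pace and stop on an object; FORCE is the grip in N (left out, the last holds). Time passes only in rows, so rows that do not move let the fingers close. It gives the time, the measured TCP pose, the force, the opening and the grip force at its end, in the units of the state.
- ctrl.get_state(): the state, without advancing time (a new reading comes with each control period).
- ctrl.grab_frame(name): name is "side" or "top" or "wrist"; returns a dict with "img" (384x512x3 uint8, blue, green, red), "depth" (384x512 float32, m along the optical axis (not along the pixel's ray), 0 where there is no reading), "mtx" (3x3 intrinsics, pixels), "xyz" and "attitude" of the camera in the world. Camera axes: x right, y down, z forward; pixel columns grow to the right and rows downward; lengths in m; the calibration is good to about 2 mm. A picture is of the moment at which its call begins.
- ctrl.close_job(): hands the job in; it is judged then, once.
The state is a dict: "time": time; "joint_pos": joint angles; "joint_velocities": joint speeds; "effort": joint torques, N m; "ee_pos": TCP position; "eef_rot": TCP orientation; "force": force on the tool from outside, world axes, zero at the start; "ft_torque": the same for the moment, N m; "width": opening from 0.0 (shut) to 1.0 (fully open); "grasp_force": force on a finger pad.
Only numpy, scipy, OpenCV 4.12 (cv2) and the standard library are available. Lean on these libraries where they do the work, as an engineer would, in place of code of your own. Each camera call takes 0.05 s, during which the arm holds its last target. There are 200 camera calls.

## Working session

There is one attempt and no reset: what is moved stays moved. The work goes in short steps, Python scripts to look and compute and a shell command to move; the robot and the scene stay as the last step left them, time stands still between calls to the robot, and variables do not carry over. Pictures are saved under pics/ and viewed, at most 10 in all, crops included, and the job is handed in when it is done.

```bash
mkdir -p pics; cat > h.py <<'E'
from station import ctrl
import numpy as np, cv2
from scipy.spatial.transform import Rotation as R
def grab(n):
    f=ctrl.grab_frame(n); q=f["attitude"]
    f["R"]=R.from_quat([q[1],q[2],q[3],q[0]]).as_matrix() if np.size(q)==4 else np.array(q)
    K=f["mtx"]; v,u=np.mgrid[:384,:512]; d=f["depth"]
    c=np.stack([(u-K[0][2])/K[0][0]*d,(v-K[1][2])/K[1][1]*d,d],-1)
    f["P"]=c@f["R"].T+np.array(f["xyz"]); return f
E
python3 - <<'E'
from h import *
for n in("top","side"):
    f=grab(n); cv2.imwrite(f"pics/{n}0.png",f["img"]); np.savez(f"{n}0.npz",P=f["P"],img=f["img"],d=f["depth"])
    print(n,f["xyz"],f["attitude"],f["mtx"])
print(ctrl.get_state())
E
```

```text
top [ 0.30109955 -0.05747125  1.55161505] [-0.03184847  0.7110641  -0.70173711  0.03063584] [[438.56601911   0.         249.64184617]
 [  0.         438.56601911 191.49126469]
 [  0.           0.           1.        ]]
side [-0.32567411 -1.08207331  0.82694285] [-0.46901682  0.82516172 -0.2726313   0.15749138] [[400.22052956   0.         251.43966641]
 [  0.         400.22052956 193.4024832 ]
 [  0.           0.           1.        ]]
{'time': 0.1, 'joint_pos': array([-1.24062994e+00,  4.91509536e-01,  1.55943709e+00,  8.75958045e-06,
        1.09171705e+00, -1.05601706e-01]), 'joint_velocities': array([ 0.00062185,  0.00058303, -0.00086994, -0.00128129,  0.00093299,
        0.00091416]), 'effort': array([ 3.67032801e-03, -6.19443941e+01, -2.62024552e+01, -8.04463866e-05,
        2.91722579e-03,  9.11598477e-07]), 'ee_pos': array([ 0.26376473, -0.56636689,  0.23076308]), 'eef_rot': array([-5.32575419e-04,  9.76357324e-01,  2.16162180e-01, -5.61411368e-05]), 'force': array([ 0.0169693 ,  0.01874792, -0.29524496]), 'ft_torque': array([ 0.0364042 , -0.01058292, -0.0078229 ]), 'grasp_force': 0.0, 'width': 1.0022383887707247}
```

```bash
sleep 1
```

```text
(no output)
```

View pics/top0.png

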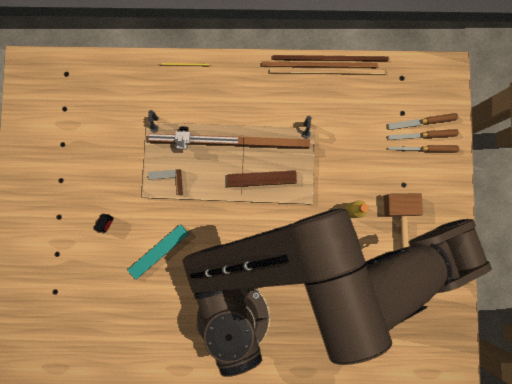

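View pics/side0.png

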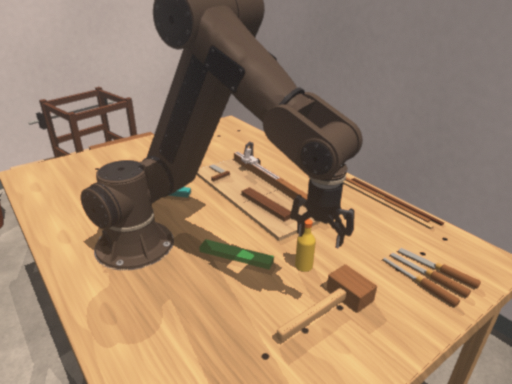

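The top view shows the fence from (148,136) to (308,144), the stop at (182,138), the rail from (226,180) to (296,178), and the square at (178,180). The glue bottle is at (357,209). The teal and green bars are decoys. Next I'll measure these from depth.

```bash
cat > m.py <<'E'
from h import *
def line(P,m,nm):
    p=P[m]; r=cv2.minAreaRect((p[:,:2]*1000).astype(np.float32)); print(nm,len(p),"z",np.round(np.percentile(p[:,2],[5,50,95]),4)); print(np.round(cv2.boxPoints(r),1).tolist(),np.round(r[0],1),np.round(r[1],1),r[2])
E
python3 - <<'E'
from m import *
d=np.load("top0.npz"); P=d["P"]; img=d["img"]
v,u=np.mgrid[:384,:512]
def box(a,b,c,e): return (u>=a)&(u<=c)&(v>=b)&(v<=e)
Z=P[...,2]
line(P,box(215,165,305,195)&(Z>.030),"rail")
line(P,box(195,130,300,155)&(Z>.045),"fence")
line(P,box(140,125,320,210)&(Z>.012)&(Z<.025),"board")
line(P,box(170,165,190,200)&(Z>.027),"square stock")
line(P,box(168,120,196,155)&(Z>.060),"stop")
line(P,box(168,120,196,155)&(Z>.10),"stop top")
for a in range(170,196,2): print(a,[tuple((P[b,a]*1000).astype(int)) for b in range(124,154,3)])
line(P,box(340,195,372,222)&(Z>.03),"bottle")
E
python3 - <<'E'
from h import *
i=np.load("top0.npz")["img"]
cv2.imwrite("pics/c.png",cv2.resize(i[115:205,140:320],None,fx=4.4,fy=4.4,interpolation=cv2.INTER_CUBIC))
E
```

```text
rail 892 z [0.0343 0.0396 0.0459]
[[301.1000061035156, -57.5], [408.5, -264.8999938964844], [594.7000122070312, -168.5], [487.3999938964844, 38.900001525878906]] [ 447.9 -113. ] [209.7 233.5] 27.365739822387695
fence 892 z [0.0493 0.0559 0.0623]
[[296.6000061035156, -218.39999389648438], [620.9000244140625, -227.5], [631.0999755859375, 138.0], [306.79998779296875, 147.0]] [463.9 -40.2] [365.6 324.4] 88.40522003173828
board 9215 z [0.0134 0.0182 0.0233]
[[370.70001220703125, 323.8999938964844], [381.29998779296875, -284.70001220703125], [680.7999877929688, -279.5], [670.2000122070312, 329.1000061035156]] [525.7  22.2] [299.6 608.6] 0.9991897344589233
square stock 152 z [0.0277 0.0344 0.0404]
[[419.8999938964844, 219.39999389648438], [423.5, 181.5], [512.4000244140625, 189.89999389648438], [508.79998779296875, 227.8000030517578]] [466.1 204.6] [89.3 38.1] 5.3924880027771
stop 264 z [0.0616 0.0729 0.1189]
[[301.1000061035156, -57.5], [349.70001220703125, -110.5], [665.7000122070312, 179.1999969482422], [617.0999755859375, 232.3000030517578]] [483.4  60.9] [428.7  71.9] 42.51579284667969
[... 5778 characters left out ...]
76), np.int64(151), np.int64(25))]
194 [(np.int64(674), np.int64(146), np.int64(21)), (np.int64(662), np.int64(145), np.int64(27)), (np.int64(655), np.int64(147), np.int64(12)), (np.int64(643), np.int64(146), np.int64(15)), (np.int64(624), np.int64(141), np.int64(55)), (np.int64(612), np.int64(140), np.int64(62)), (np.int64(603), np.int64(140), np.int64(55)), (np.int64(600), np.int64(145), np.int64(15)), (np.int64(588), np.int64(144), np.int64(23)), (np.int64(578), np.int64(144), np.int64(17))]
bottle 433 z [0.0613 0.1291 0.7626]
[[249.0, -72.69999694824219], [358.3999938964844, -445.79998779296875], [410.5, -430.5], [301.1000061035156, -57.5]] [ 329.8 -251.6] [ 54.3 388.7] 16.34451675415039
```

View pics/c.png

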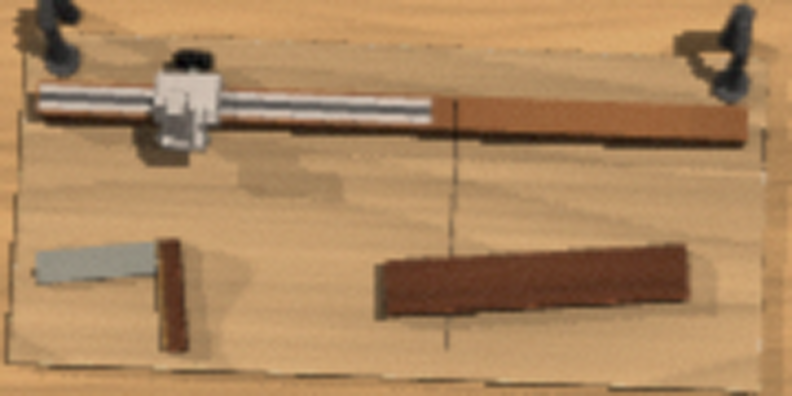

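```bash
cat >> m.py <<'E'
v,u=np.mgrid[:384,:512]
def box(a,b,c,e): return (u>=a)&(u<=c)&(v>=b)&(v<=e)
def onplane(P,cam,z): # rescale each ray to known plane
    t=(z-cam[2])/(P[...,2]-cam[2]); return cam+(P-cam)*t[...,None]
def rect(P,cam,m,z,nm):
    m=cv2.morphologyEx(m.astype(np.uint8),cv2.MORPH_OPEN,np.ones((2,2)))
    n,l,s,_=cv2.connectedComponentsWithStats(m,connectivity=4); k=1+np.argmax(s[1:,4])
    p=onplane(P,cam,z)[l==k][:,:2]
    c=p.mean(0); w,V=np.linalg.eigh(np.cov((p-c).T)); a=V[:,1]; a*=np.sign(a[1]); b=np.array([a[1],-a[0]])
    s=(p-c)@a; t=(p-c)@b
    yaw=np.degrees(np.arctan2(-a[0],a[1]))
    # edges by line fit of upper/lower envelope
    bins=np.digitize(s,np.arange(s.min(),s.max(),.004)); hi=[];lo=[]
    for q in np.unique(bins)[2:-2]:
        k=bins==q; hi.append((s[k].mean(),t[k].max())); lo.append((s[k].mean(),t[k].min()))
    hi=np.array(hi);lo=np.array(lo)
    print(nm,"centroid",np.round(c*1000,1),"yaw %.2f"%yaw,"s",np.round(np.array([s.min(),s.max()])*1000,1),"t",np.round([np.median(lo[:,1])*1000,np.median(hi[:,1])*1000],1))
E
python3 - <<'E'
from m import *
d=np.load("top0.npz"); P=d["P"]; img=d["img"].astype(int); Z=P[...,2]; cam=np.array([0.30109955,-0.05747125,1.55161505])
b,g,r=[img[...,i] for i in range(3)]
ok=Z<.3
for (x,y) in [(183,260),(175,240),(175,255),(143,270),(146,270),(183,182),(176,160)]: print(x,y,img[x,y])
rect(P,cam,ok&box(215,165,305,195)&(r<115)&(r>g+15),.04,"railcol")
rect(P,cam,ok&box(215,165,305,195)&(Z>.030),.04,"rail")
rect(P,cam,ok&box(198,130,312,155)&(Z>.041),.056,"fence")
rect(P,cam,ok&box(130,120,330,215)&(Z>.009),.018,"board")
rect(P,cam,ok&box(172,165,190,200)&(Z>.027),.034,"square")
rect(P,cam,ok&box(140,165,172,200)&(abs(r-b)<25)&(r<190),.02,"blade")
rect(P,cam,ok&box(335,190,375,225)&(Z>.05),.1,"bottle")
E
```

```text
183 260 [42 61 99]
175 240 [ 39  59 101]
175 255 [ 40  62 105]
143 270 [ 61 100 155]
146 270 [18 36 54]
183 182 [ 80 115 147]
176 160 [129 145 151]
railcol centroid [ 471.7 -101.1] yaw -31.05 s [-2209.2   114.8] t [-22.4  24.2]
rail centroid [ 473.7 -103.6] yaw -31.28 s [-2209.3   116.5] t [-22.5  26.9]
fence centroid [598.1 -77.4] yaw -29.98 s [-2264.2   187.4] t [-14.3  20.4]
board centroid [529.9  11.1] yaw -18.59 s [-2248.7   334.8] t [-122.5  129.7]
square centroid [464.7 191.1] yaw -83.66 s [-45.3  43.6] t [-6.9  7.6]
blade centroid [489.5 256.7] yaw 6.66 s [-41.1  41.5] t [-9.3  9.4]
bottle centroid [ 373.4 -415. ] yaw 13.07 s [-35.6  32.9] t [-24.3  23.9]
```

```bash
sed -i 's/^    m=cv2.morph.*/    m0=m; m=cv2.morphologyEx(m.astype(np.uint8),cv2.MORPH_OPEN,np.ones((3,3)))*m0.astype(np.uint8)/' m.py
cat > a.py <<'E'
from m import *
import sys
f=grab("top"); P=f["P"]; img=f["img"].astype(int); Z=P[...,2]; cam=np.array(f["xyz"])
b,g,r=[img[...,i] for i in range(3)]
ok=Z<.3
rect(P,cam,ok&box(190,135,305,195)&(r<115)&(r>g+15)&(Z<.05),.04,"railcol")
rect(P,cam,ok&box(198,130,312,155)&(Z>.042)&(Z<.08),.056,"fence")
rect(P,cam,ok&box(130,120,330,215)&(Z>.009)&(Z<.09),.018,"board")
rect(P,cam,ok&box(172,165,190,200)&(Z>.027),.034,"square")
m=ok&box(172,125,192,155)&(Z>.062)&(Z<.09)
rect(P,cam,m,.07,"stop")
E
python3 a.py
```

```text
railcol centroid [479.7 -90.3] yaw 4.01 s [-122.  120.] t [-20.2  20.5]
fence centroid [609.9 -63.9] yaw -1.45 s [-193.5  191.7] t [-12.8  12.8]
board centroid [538.1  22.4] yaw -1.30 s [-299.5  300.5] t [-132.1  134.4]
square centroid [467.2 194.4] yaw -85.03 s [-44.2  44.4] t [-6.9  7.1]
stop centroid [608.8 177.9] yaw -81.83 s [-33.5  31.8] t [-24.7  21.1]m.py:7: RuntimeWarning: divide by zero encountered in divide
  t=(z-cam[2])/(P[...,2]-cam[2]); return cam+(P-cam)*t[...,None]
m.py:7: RuntimeWarning: invalid value encountered in multiply
  t=(z-cam[2])/(P[...,2]-cam[2]); return cam+(P-cam)*t[...,None]
```

Board frame is about (0.5235, 0.0224) with yaw −1.4°, and the rail yaw is +4.0°. First I'll square the tool to the board and shut the fingers.

```bash
cat > s.py <<'E'
from h import *
s=ctrl.get_state(); y=np.radians(-1.4); M=np.array([[np.cos(y),-np.sin(y)],[np.sin(y),np.cos(y)]])
q=s["eef_rot"]; X=R.from_quat([q[1],q[2],q[3],q[0]]).as_matrix()
tb=lambda p:np.round(M.T@(np.array(p)-[.5235,.0224])*1000,1)
if __name__=="__main__":
    print("t",round(s["time"],2),"board xy",tb(s["ee_pos"][:2]),"z %.1f"%(s["ee_pos"][2]*1000),"toolx yaw %.2f"%np.degrees(np.arctan2(X[1,0],X[0,0])),"tilt",np.round(X[:,2],3),"F",np.round(s["force"],1),"w %.2f"%s["width"])
E
python3 -m pendant '[0,0,0,0,0,0,8, 0,0,0,0,0,0,8, 0,0,0,0,0,0,8, 0,0,0,0,0,0,2.4, 0,0,0,0,0,0,0]'; python3 s.py; python3 -c "
from s import *
for p in [(.4797,-.0903),(.640,.180),(.585,.180),(.3734,-.415),(.4672,.1944)]: print(p,tb(p))"
```

```text
time: 0.65
ee_pos: [0.2638, -0.5665, 0.2311]
eef_rot: [-0.0, 1.0, -0.013, -0.0]
force: [-0.8, -1.3, -0.3]
width: 0.146
grasp_force: 0.0
t 0.65 board xy [-245.2 -595.1] z 231.1 toolx yaw -1.45 tilt [-0.  0. -1.] F [-0.8 -1.3 -0.3] w 0.15
(0.4797, -0.0903) [ -41.  -113.7]
(0.64, 0.18) [112.6 160.4]
(0.585, 0.18) [ 57.6 159.1]
(0.3734, -0.415) [-139.4 -440.9]
(0.4672, 0.1944) [-60.5 170.6]
```

```bash
python3 -m pendant '[0,1.5,-3.1,0,0,0,0,0,1.5,-3.1,0,0,0,0,0,1.5,-3.1,0,0,0,0,0,1.5,-3.1,0,0,0,0,0,1.5,-3.1,0,0,0,0,0,1.5,-3.1,0,0,0,0,0,1.5,-3.1,0,0,0,0,0,1.5,-3.1,0,0,0,0,0,1.5,-3.1,0,0,0,0,0,1.5,-3.1,0,0,0,0,0,1.5,-3.1,0,0,0,0,0,1.5,-3.1,0,0,0,0]' >/dev/null
python3 -m pendant '[0,1.5,-3.1,0,0,0,0,0,1.5,-3.1,0,0,0,0,0,1.5,-3.1,0,0,0,0,0,1.5,-3.1,0,0,0,0,0,1.5,-3.1,0,0,0,0,0,1.5,-3.1,0,0,0,0,0,1.5,-3.1,0,0,0,0,0,1.5,-3.1,0,0,0,0,0,1.5,-3.1,0,0,0,0,0,1.5,-3.1,0,0,0,0,0,1.5,-3.1,0,0,0,0,0,1.5,-3.1,0,0,0,0]' >/dev/null; python3 s.py
python3 - <<'E'
from h import *
f=grab("wrist"); cv2.imwrite("pics/w1.png",f["img"]); np.savez("w1.npz",P=f["P"],cam=f["xyz"])
E
```

```text
t 3.05 board xy [115.6 150. ] z 231.1 toolx yaw -1.32 tilt [-0. -0. -1.] F [1.  0.9 0.6] w -0.00
```

View pics/w1.png

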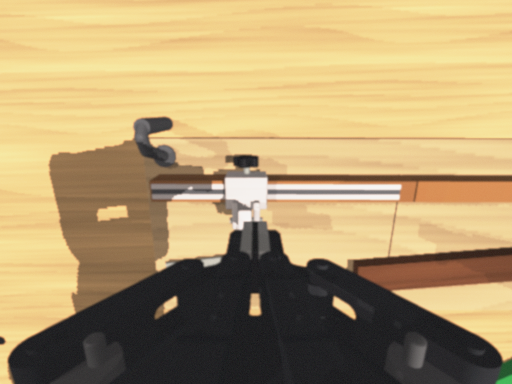

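The wrist view shows the saddle at columns 224–268, rows 172–205, with its knob at (243,160). I'll measure the saddle and the stop from it.

```bash
python3 - <<'E'
from s import *
d=np.load("w1.npz"); P=d["P"]; cam=d["cam"]; print(cam)
B=np.stack([((P[...,:2]-[.5235,.0224])@M)[...,0],((P[...,:2]-[.5235,.0224])@M)[...,1],P[...,2]],-1)*1000
for r in (180,190,198,206,214,222): print(r,[tuple(np.round(B[r,c]).astype(int).tolist()) for c in range(218,276,4)])
for c in (190,320,360): print(c,[tuple(np.round(B[r,c]).astype(int).tolist()) for r in (170,178,184,190,196,199,202,206)])
E
```

```text
[0.71446819 0.16791865 0.37452406]
180 [(105, 196, 54), (105, 191, 54), (109, 184, 71), (109, 179, 70), (109, 175, 69), (109, 170, 69), (109, 165, 70), (109, 160, 70), (109, 156, 71), (109, 151, 69), (109, 146, 70), (109, 142, 69), (109, 137, 70), (105, 131, 54), (105, 126, 53)]
190 [(93, 196, 57), (93, 191, 56), (97, 184, 69), (96, 180, 69), (187, 150, 375), (96, 170, 68), (97, 165, 69), (97, 160, 71), (97, 156, 70), (97, 151, 70), (97, 146, 70), (97, 141, 69), (97, 137, 70), (93, 131, 58), (93, 126, 57)]
198 [(83, 196, 57), (82, 191, 56), (87, 184, 70), (87, 180, 70), (87, 175, 70), (87, 170, 70), (87, 165, 70), (87, 161, 70), (87, 156, 69), (87, 151, 70), (87, 146, 71), (87, 141, 70), (87, 137, 70), (83, 131, 57), (83, 126, 57)]
206 [(58, 202, 20), (58, 196, 19), (77, 185, 70), (77, 180, 70), (80, 174, 80), (80, 170, 79), (76, 165, 69), (76, 161, 68), (77, 156, 70), (80, 151, 80), (81, 146, 81), (77, 141, 69), (76, 136, 69), (58, 128, 18), (58, 123, 18)]
214 [(46, 202, 18), (45, 197, 17), (46, 191, 19), (46, 185, 20), (70, 175, 79), (85, 167, 117), (86, 163, 118), (85, 159, 117), (85, 155, 116), (71, 151, 81), (71, 146, 81), (46, 140, 19), (46, 134, 19), (46, 128, 19), (46, 123, 19)]
222 [(34, 203, 19), (34, 197, 20), (33, 191, 18), (59, 180, 77), (187, 150, 375), (77, 167, 119), (77, 163, 120), (128, 155, 238), (128, 153, 238), (128, 150, 238), (128, 148, 238), (128, 146, 238), (128, 144, 237), (34, 128, 19), (34, 122, 18)]
190 [(110, 238, 21), (105, 233, 44), (101, 230, 57), (93, 230, 57), (85, 231, 57), (81, 231, 57), (64, 241, 19), (58, 241, 19)]
320 [(110, 62, 20), (105, 67, 43), (101, 69, 56), (93, 69, 57), (85, 69, 57), (81, 68, 57), (64, 58, 19), (58, 57, 17)]
360 [(110, 7, 20), (105, 15, 41), (101, 20, 57), (93, 19, 55), (86, 19, 57), (81, 18, 56), (65, 2, 20), (59, 2, 20)]
```

```bash
python3 -m pendant '[0,0.2,-1.1,2,0,0,0,0,0,0,3,0,0,0,0,0,0,3,0,0,0,0,0,0,3,0,0,0,0,0,0,2.6,0,0,0,0,0,0,0,0,0,0]' >/dev/null; python3 s.py
python3 -m pendant '[0,-1,0,0,0,0,0,0,-0.5,0,0,0,0,0,0,-0.5,0,0,0,0,0,0,-0.5,0,0,0,0,0,0,-0.5,0,0,0,0,0,0,-0.5,0,0,0,0,0,0,-0.5,0,0,0,0,0,0,-0.5,0,0,0,0,0,0,-0.5,0,0,0,0,0,0,0,0,0,0,0,0]' >/dev/null; python3 s.py
python3 -m pendant '[0,0,0,-2,0,0,0,0,0,0,-4,0,0,0,0,0,0,-4,0,0,0,0,0,-0.4,3,0,0,0,0,0,-0.4,3,0,0,0,0,0,-0.4,3,0,0,0,0,0,-0.4,3,0,0,0,0,0,-0.4,3,0,0,0,0,0]'>/dev/null
python3 s.py; python3 - <<'E'
from s import *
f=grab("top"); P=f["P"]; P2=(P[...,:2]-[.5235,.0224])@M
m=(abs(P2[...,0]-70)<60)&(abs(P2[...,1]-161)<30)&(P[...,2]<.15); print("max z",np.sort(P[...,2][m])[-8:])
i=f["img"]; cv2.imwrite("pics/t2.png",cv2.resize(i[100:220,130:330],None,fx=3.5,fy=3.5))
E
```

```text
t 3.7 board xy [115.6 159.2] z 91.7 toolx yaw -1.35 tilt [-0.006 -0.001 -1.   ] F [-0.5 -0.1  0.2] w 0.00
t 4.7 board xy [ 66.5 159.7] z 95.2 toolx yaw -1.42 tilt [-0.001 -0.    -1.   ] F [0.1 0.2 0.2] w 0.00
t 4.7 board xy [ 66.5 159.7] z 95.2 toolx yaw -1.42 tilt [-0.001 -0.    -1.   ] F [0.1 0.2 0.2] w 0.00
max z []invalid input
```

View pics/t2.png

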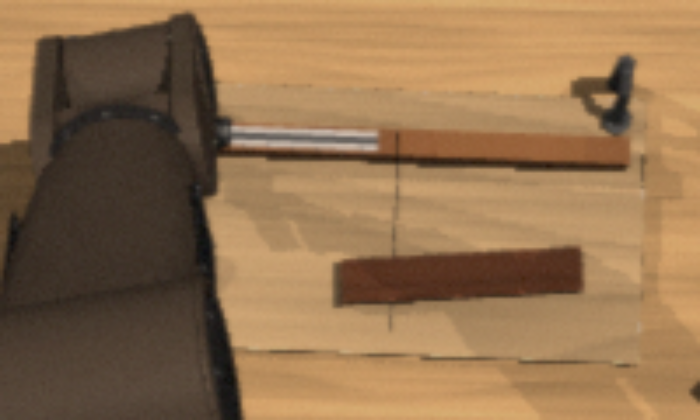

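The picture shows the wrist hiding the stop, and the rail untouched between (335,280) and (582,270). The retract was refused for a malformed row, so I'm sending it again, going on to a point in front of the rail.

```bash
python3 -m pendant '[0,0,0,-3,0,0,0,0,0,0,-4,0,0,0,0.7,-1.6,2.7,0,0,0,0,0.7,-1.6,2.7,0,0,0,0,0.7,-1.6,2.7,0,0,0,0,0.7,-1.6,2.7,0,0,0,0,0.7,-1.6,2.7,0,0,0,0,0.7,-1.6,2.7,0,0,0,0,0.7,-1.6,2.7,0,0,0,0,0.7,-1.6,2.7,0,0,0,0,0.7,-1.6,2.7,0,0,0,0,0.7,-1.6,2.7,0,0,0,0]'>/dev/null
python3 s.py; python3 - <<'E'
from s import *
f=grab("top"); P=f["P"]; P2=(P[...,:2]-[.5235,.0224])@M
m=(abs(P2[...,0]-70)<60)&(abs(P2[...,1]-161)<30)&(P[...,2]<.15); print("max z",np.sort(P[...,2][m])[-8:])
f=grab("side");cv2.imwrite("pics/s3.png",f["img"])
E
```

```text
t 5.95 board xy [ -93.5 -111.3] z 165.4 toolx yaw -1.42 tilt [ 0. -0. -1.] F [ 0.1 -1.2 -0.1] w 0.70
max z []
```

View pics/s3.png

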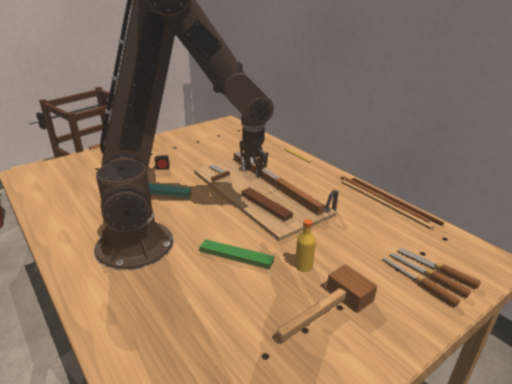

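The side view shows the hand raised in front of the rail, at (253,160) in the image, which hides the stop. I'll check the stop with the wrist camera.

```bash
python3 - <<'E'
from s import *
for n in("wrist","side"):
    f=grab(n); P=f["P"]; P2=(P[...,:2]-[.5235,.0224])@M*1000
    m=(abs(P2[...,0]-60)<60)&(abs(P2[...,1]-161)<28)&(P[...,2]<.15)&(f["depth"]>0); print(n,m.sum(),"max z",np.round(np.sort(P[...,2][m])[-12:],3))
    k=m&(P2[...,0]<70)&(P[...,2]>.025); print(np.round(np.c_[P2[k],P[k][:,2]*1000])[::max(1,k.sum()//12)].tolist())
f=grab("wrist");cv2.imwrite("pics/w4.png",f["img"])
E
```

```text
wrist 428 max z [0.02  0.02  0.02  0.02  0.02  0.021 0.021 0.021 0.021 0.021 0.021 0.021]
[]
side 158 max z [0.072 0.073 0.073 0.075 0.075 0.077 0.078 0.078 0.079 0.081 0.082 0.083]
[[54.0, 177.0, 78.0], [47.0, 168.0, 75.0], [47.0, 160.0, 73.0], [43.0, 154.0, 72.0], [43.0, 153.0, 67.0], [40.0, 150.0, 65.0], [42.0, 152.0, 59.0], [45.0, 156.0, 51.0], [42.0, 153.0, 49.0], [43.0, 153.0, 43.0], [44.0, 155.0, 37.0], [44.0, 156.0, 32.0], [46.0, 151.0, 29.0]]
```

View pics/w4.png

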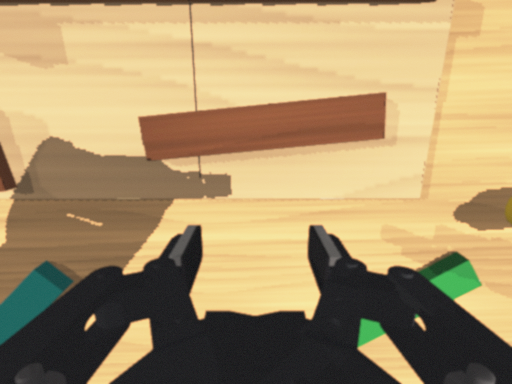

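The wrist view shows the rail from (140,118) to (385,93), roughly centred between the fingers at columns 190 and 320. The side depth puts the stop arm hanging with its face at y ≈ 154. Now I'll descend and push the rail towards the fence with both open fingertips.

```bash
python3 -m pendant '[0.7,0,0.2,3,0,0,0,0.7,0,0,3,0,0,0,0.7,0,0,3,0,0,0,0.7,0,0,2.5,0,0,0,0.7,0,0,1.5,0,0,0,0.7,0,0,1.1,0,0,0,0.7,0,0,0,0,0,0]'>/dev/null; python3 s.py
python3 -m pendant '[0.7,0.5,0,0,0,0,0,0.7,0.5,0,0,0,0,0,0.7,0.5,0,0,0,0,0,0.7,0.5,0,0,0,0,0,0.7,0.5,0,0,0,0,0,0.7,0.5,0,0,0,0,0,0.7,0.5,0,0,0,0,0,0.7,0.5,0,0,0,0,0,0.7,0.5,0,0,0,0,0,0.7,0.5,0,0,0,0,0,0.7,0.5,0,0,0,0,0,0.7,0,0,0,0,0,0]'>/dev/null; python3 s.py
```

```text
t 6.9 board xy [ -92.9 -111.6] z 23.3 toolx yaw -1.37 tilt [-0.002  0.001 -1.   ] F [-0.1 -1.   0.7] w 0.70
t 8.1 board xy [ -36.8 -112.4] z 24.3 toolx yaw -1.43 tilt [ 0.001 -0.001 -1.   ] F [-0.2  0.4 -0.9] w 0.70
```

```bash
python3 -m pendant '[0.7,0.5,0,0,0,0,0,0.7,0.5,0,0,0,0,0,0.7,0.5,0,0,0,0,0,0.7,0.5,0,0,0,0,0,0.7,0.5,0,0,0,0,0,0.7,0.5,0,0,0,0,0,0.7,0.5,0,0,0,0,0,0.7,0.5,0,0,0,0,0,0.7,0.4,0,0,0,0,0,0.7,0.3,0,0,0,0,0,0.7,0.2,0,0,0,0,0]'>/dev/null; python3 s.py
python3 -m pendant '[0.7,0.2,0,0,0,0,0,0.7,0.2,0,0,0,0,0,0.7,0.2,0,0,0,0,0]'>/dev/null; python3 s.py
python3 - <<'E'
from s import *
for n in("wrist","top"):
    f=grab(n); cv2.imwrite("pics/%s5.png"%n,f["img"])
E
```

```text
t 9.2 board xy [  11.3 -112.3] z 24.3 toolx yaw -1.43 tilt [ 0. -0. -1.] F [-0.6  0.1 -0.1] w 0.70
t 9.5 board xy [  17.2 -112.3] z 24.3 toolx yaw -1.43 tilt [-0. -0. -1.] F [-1.   0.1  0.5] w 0.70
```

View pics/wrist5.png

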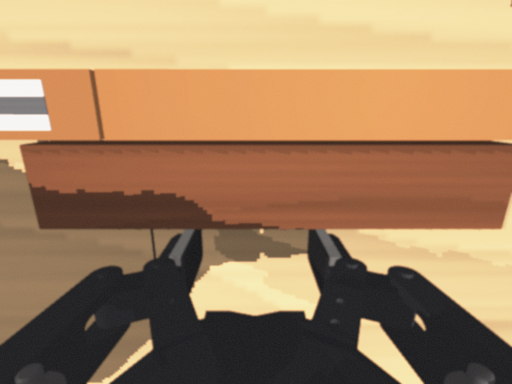

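The rail is parallel to the fence (rows 142–228) and almost touching it. I'll go on in small steps until the force rises.

```bash
for i in 1 2 3; do python3 -m pendant '[0.7,0.1,0,0,0,0,0,0.7,0.1,0,0,0,0,0]'>/dev/null; python3 s.py; done
```

```text
t 9.8 board xy [  18.9 -112.3] z 24.3 toolx yaw -1.43 tilt [-0.001  0.    -1.   ] F [-2.1  0.2  1.4] w 0.70
t 10.0 board xy [  20.9 -112.3] z 24.3 toolx yaw -1.44 tilt [-0.001  0.    -1.   ] F [-8.1 -0.   2.9] w 0.70
t 10.2 board xy [  21.  -112.2] z 24.2 toolx yaw -1.42 tilt [-0.005  0.001 -1.   ] F [-16.2  -3.2  11.3] w 0.70
```

The rail is seated on the fence. I'll back off, lift, shut the fingers and move beyond its right end, measuring the end on the way.

```bash
python3 -m pendant '[0.7,-1,0,0,0,0,0,0.7,-1,0,0,0,0,0,0.7,0,0,-2.5,0,0,0,0.7,0,0,-4,0,0,0,0.7,0,0,-4,0,0,0,0,0.8,3,0,0,0,0,0,0.8,3,0,0,0,0,0,0.8,3,0,0,0,0,0,0.8,3,0,0,0,0,0,0.8,3,0,0,0,0,0,0.8,0,0,0,0,0,0,0,0,0,0,0,0]'>/dev/null; python3 s.py
cat > r.py <<'E'
from s import *
import sys
n=sys.argv[1]; f=grab(n); P=f["P"]; cam=np.array(f["xyz"]); i=f["img"].astype(int)
ray=P-cam; ok=f["depth"]>0
with np.errstate(all="ignore"): Q=cam+ray*((.04-cam[2])/ray[...,2])[...,None]
B=(Q[...,:2]-[.5235,.0224])@M*1000; Z=P[...,2]*1000
m=ok&(Z>28)&(Z<48)&(B[...,0]>20)&(B[...,0]<72)&(B[...,1]>-300)&(B[...,1]<200)&(i[...,2]>i[...,0]+15)
b=B[m]; print(n,m.sum(),"y",np.round(np.percentile(b[:,1],[0,.5,1,99,99.5,100]),1))
for lo,hi in((-250,-180),(-180,-120),(-120,-60),(-60,0),(0,60),(60,150)):
    k=(b[:,1]>lo)&(b[:,1]<hi)
    if k.sum()>10: print(lo,hi,k.sum(),"x",np.round(np.percentile(b[k,0],[1,99]),1))
E
python3 r.py top; python3 r.py wrist
```

```text
t 11.4 board xy [  51.2 -262.6] z 129.0 toolx yaw -1.49 tilt [ 0. -0. -1.] F [-0.3  0.9 -0.1] w -0.00
top 597 y [-185.8 -182.4 -179.4  152.2  155.7  166. ]
-180 -120 175 x [31.7 71.7]
-120 -60 204 x [30.3 70.8]
-60 0 204 x [31.3 71.7]
wrist 9486 y [-241.2 -239.9 -238.9  -31.6  -29.7  -25.5]
-250 -180 2745 x [34.1 72. ]
-180 -120 2701 x [34.1 72. ]
-120 -60 2698 x [34.1 72. ]
-60 0 1342 x [34.1 72. ]
```

```bash
python3 -m pendant '[0,0.2,0.4,1,0,0,0,0,0,0,3,0,0,0,0,0,0,3,0,0,0,0,0,0,2,0,0,0,0,0,0,1.3,0,0,0,0,0,0,0,0,0,0]'>/dev/null; python3 s.py
```

```text
t 12.1 board xy [  52.3 -265.6] z 24.5 toolx yaw -1.40 tilt [-0.003  0.001 -1.   ] F [-0.2 -0.3  0.2] w -0.00
```

```bash
python3 -m pendant '[0,0,-0.7,0,0,0,0,0,0,-0.7,0,0,0,0,0,0,-0.7,0,0,0,0,0,0,-0.7,0,0,0,0,0,0,-0.7,0,0,0,0,0,0,-0.7,0,0,0,0,0,0,-0.7,0,0,0,0,0,0,-0.7,0,0,0,0,0,0,-0.7,0,0,0,0,0,0,-0.7,0,0,0,0,0,0,-0.7,0,0,0,0,0,0,0,0,0,0,0]'>/dev/null; python3 s.py; python3 r.py wrist
```

```text
t 13.3 board xy [  52.7 -188.1] z 26.0 toolx yaw -1.39 tilt [-0.001  0.001 -1.   ] F [ 0.6 -0.4  0.8] w 0.00
wrist 12737 y [-202.1 -174.1 -172.8  -49.9  -48.5  -45.4]
-250 -180 28 x [57.8 69.1]
-180 -120 4733 x [36.  70.2]
-120 -60 6853 x [33.4 70.2]
-60 0 1123 x [33.3 69.6]
```

```bash
python3 -m pendant '[0,0,-0.7,0,0,0,0,0,0,-0.7,0,0,0,0,0,0,-0.7,0,0,0,0,0,0,-0.7,0,0,0,0,0,0,-0.7,0,0,0,0,0,0,-0.7,0,0,0,0,0,0,-0.7,0,0,0,0,0,0,-0.7,0,0,0,0,0,0,-0.7,0,0,0,0,0,0,-0.6,0,0,0,0,0,0,-0.4,0,0,0,0,0,0,-0.2,0,0,0,0]'>/dev/null; python3 s.py; python3 r.py wrist
for i in 1 2; do python3 -m pendant '[0,0,-0.1,0,0,0,0,0,0,-0.1,0,0,0,0]'>/dev/null; python3 s.py; done
```

```text
t 14.55 board xy [  53.1 -113.9] z 26.3 toolx yaw -1.41 tilt [ 0. -0. -1.] F [ 0.3 -0.8  0. ] w -0.01
wrist 12708 y [-128.  -100.3  -98.7   24.4   25.8   28.9]
-180 -120 11 x [57.9 64.2]
-120 -60 3180 x [43.2 70.5]
-60 0 6754 x [33.6 70.5]
0 60 2763 x [33.6 70.5]
t 14.8 board xy [  53.2 -112.5] z 26.3 toolx yaw -1.45 tilt [ 0. -0. -1.] F [-0.2 -1.5  0.4] w 0.00
t 15.0 board xy [  53.1 -110.5] z 26.3 toolx yaw -1.45 tilt [ 0. -0. -1.] F [ 0.4 -1.3 -0.3] w 0.00
```

```bash
for i in 1 2 3; do python3 -m pendant '[0,0,-0.1,0,0,0,0,0,0,-0.1,0,0,0,0]'>/dev/null; python3 s.py; done
```

```text
t 15.2 board xy [  53.1 -108.3] z 26.3 toolx yaw -1.44 tilt [ 0. -0. -1.] F [-0.2 -0.9  0.2] w -0.00
t 15.4 board xy [  53.1 -106.3] z 26.3 toolx yaw -1.43 tilt [ 0. -0. -1.] F [-0.3 -2.5  0.3] w 0.00
t 15.6 board xy [  53.1 -104.3] z 26.3 toolx yaw -1.43 tilt [ 0. -0. -1.] F [ 0.  -0.6  0.6] w -0.00
```

```bash
for i in 1 2 3 4; do python3 -m pendant '[0,0,-0.1,0,0,0,0]'>/dev/null; python3 s.py; done
```

```text
t 15.7 board xy [  53.1 -103.3] z 26.3 toolx yaw -1.43 tilt [ 0. -0. -1.] F [ 0.1 -1.2 -0.1] w 0.00
t 15.8 board xy [  53.1 -102.3] z 26.3 toolx yaw -1.43 tilt [ 0. -0. -1.] F [ 0.6 -1.1  0.6] w -0.00
t 15.9 board xy [  53.1 -101.3] z 26.3 toolx yaw -1.43 tilt [ 0. -0. -1.] F [ 0.6 -2.5  0.1] w 0.00
t 16.0 board xy [  53.1 -100.2] z 26.3 toolx yaw -1.43 tilt [ 0. -0. -1.] F [ 1.  -1.   0.8] w -0.00
```

```bash
for i in 1 2 3 ; do python3 -m pendant '[0,0,-0.1,0,0,0,0]'>/dev/null; python3 s.py; done
```

```text
t 16.1 board xy [ 53.2 -99.5] z 26.3 toolx yaw -1.42 tilt [ 0. -0. -1.] F [-1.  -8.3 -0.1] w -0.00
t 16.2 board xy [ 53.4 -99.2] z 26.4 toolx yaw -1.41 tilt [ 0.001 -0.001 -1.   ] F [ -0.2 -14.7  -0.2] w 0.00
t 16.3 board xy [ 53.5 -98.9] z 26.4 toolx yaw -1.40 tilt [ 0.001 -0.002 -1.   ] F [ -2.1 -21.6   0.5] w -0.00
```

The rail is butted to the stop. Now a seating push on the middle of its front face.

```bash
python3 -m pendant '[0,0,0.5,0,0,0,0,0,0,1.2,0,0,0,0,0,0,0,-3,0,0,0,0,0,0,-4,0,0,0,0,-1.2,-2.2,-2,0,0,0,0.7,-1.3,-3,0,0,0,0,0.7,-1.3,-3,0,0,0,0,0.7,-1,-3,0,0,0,0,0.7,0,0,3,0,0,0,0.7,0,0,3,0,0,0,0.7,0,0,3,0,0,0,0.7,0,0,0,0,0,0]'>/dev/null; python3 s.py; python3 r.py wrist
```

```text
t 17.5 board xy [ 3.6 -2.5] z 23.5 toolx yaw -1.44 tilt [-0.005  0.001 -1.   ] F [-0.2 -0.2  0.4] w 0.70
wrist 34046 y [-86.1 -85.1 -84.1 118.3 120.3 124.8]
-120 -60 4303 x [34.1 71.7]
-60 0 9883 x [34.1 71.7]
0 60 9933 x [34.1 71.8]
60 150 9927 x [33.6 71.8]
```

```bash
python3 -m pendant '[0.7,0,-1.8,0,0,0,0,0.7,0,-1.8,0,0,0,0,0.7,0.5,0,0,0,0,0,0.7,0.5,0,0,0,0,0,0.7,0.3,0,0,0,0,0,0.7,0.2,0,0,0,0,0]'>/dev/null; python3 s.py
for i in 1 2 3 ; do python3 -m pendant '[0.7,0.1,0,0,0,0,0]'>/dev/null; python3 s.py; done
```

```text
t 18.15 board xy [20.8 33. ] z 26.7 toolx yaw -1.47 tilt [ 0.001 -0.    -1.   ] F [ 0.8 -0.2  0.1] w 0.70
t 18.25 board xy [21.  33.1] z 26.4 toolx yaw -1.46 tilt [-0.001 -0.    -1.   ] F [-4.4 -0.   2. ] w 0.70
t 18.35 board xy [21.1 33.3] z 26.2 toolx yaw -1.45 tilt [-0.003 -0.    -1.   ] F [-7.7 -2.5  7.7] w 0.70
t 18.45 board xy [21.1 33.3] z 26.2 toolx yaw -1.45 tilt [-0.005 -0.    -1.   ] F [-13.1  -2.3  10.5] w 0.70
```

```bash
python3 -m pendant '[0.7,-0.5,0,0,0,0,0,0.7,-1.5,0,0,0,0,0,0.7,-1.5,0,0,0,0,0,0.7,0,0,-3,0,0,0,0.7,0,0,-4,0,0,0,0.7,-2,-2.5,-4,0,0,0,0.7,-2,-2.5,-2,0,0,0,0.7,-1,-2.5,0,0,0,0,0.7,0,0,0,0,0,0,0.7,0,0,0,0,0,0]'>/dev/null; python3 s.py; python3 r.py wrist
python3 - <<'E'
from h import *
f=grab("wrist"); cv2.imwrite("pics/w9.png",f["img"])
f=grab("top"); cv2.imwrite("pics/t9.png",f["img"])
E
```

```text
t 19.45 board xy [-61.3 108.4] z 155.4 toolx yaw -1.36 tilt [ 0.001 -0.    -1.   ] F [ 0.9  0.5 -1.2] w 0.70
wrist 12762 y [-86.  -84.7 -83.5 150.  152.2 167.3]
-120 -60 1392 x [33.2 71.4]
-60 0 3238 x [33.1 71.4]
0 60 3233 x [33.1 71.3]
60 150 4770 x [33.  71.3]
```

View pics/w9.png

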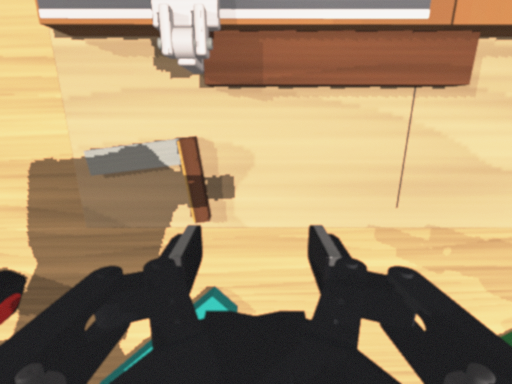

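The rail lies flush on the fence, its left end meets the hanging arm at (205,70), and the square is untouched. The hand is clear, so I'm handing in.

```bash
python3 -c "
from station import ctrl
print(ctrl.close_job())"
```

```text
the job is handed in; nothing more can be done
None
```

The job is handed in, verdict not returned: the stop is down, the rail is flat on the fence and butted to the stop by contact force and camera, and the hand is clear.

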